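# Clamp the wiring enclosure with the handwheel fixture

## Task

The open grey wiring enclosure lies in one of the two clamping fixtures on the bench. Wind that fixture's handwheel clockwise by its upright handle until the sliding pad touches the enclosure, then let go, leaving the enclosure in its nest. Do not turn the handwheel of the empty fixture.

Things in the scene. Friction and masses are not known exactly. Their poses are not given: they have to be found in the camera images.
- clamp_wheel (a joint): Angle (rad) of the handwheel of the fixture holding the enclosure; grows clockwise from above. At 0 its handle is on the fixture's -x side; it stands at pi - value, counter-clockwise from the fixture's +x. Rack and pinion: the pad goes to +x 12 mm per rad, touches the enclosure at 5.5 (gap 66 mm at 0), blocked at 5.8. Starts 0.1 to 2.6. Needs about 3 N at the handle; stays where left.
- clamp_hub (a point): On that wheel's vertical axis, 130 mm above the bench (mid-handle). +x: towards the enclosure, z up. Wheel: flat dark ring, 132 mm across, top 96 mm above the bench (hub 102). Black upright handle, spins freely, 22 mm thick, 98 to 153 mm above the bench, 60 mm from the axis. Fixed base plate 390 x 170 x 12 mm, 80 mm behind to 310 mm ahead of the axis; end stop face 266.5 mm ahead, 57 mm high.
- enclosure: Loose open-topped grey plastic box, 120 x 120 x 55 mm, walls 4 mm, 0.4 kg, on the base plate (12 mm above the bench), between low guides and against the end stop, its centre 206 mm ahead of the wheel's axis. Origin: centre of its underside. It should stay there.
- spare_handle (a point): Middle of the upright black handle (130 mm above the bench) of the other, identical but empty fixture. It is to be left alone.
Things that resemble listed ones, but are neither listed nor needed, are in the scene too. There is more than one size of the enclosure; the one meant has the size given above.

How it is judged:
By the outcome, as a careful person would: the job done as asked, in the order asked, and still so for the second after the job is handed in, with the robot touching nothing.
It also fails if it takes over 35 s, if anything falls off the work surface, if the arm or the gripper's body presses on something with over 40 N, if the wrist force passes 120 N, or if a joint passes its speed limit or range.

## Robot

A 6-joint arm with a two-finger parallel gripper is mounted at the origin on the work surface. World frame = base frame: x ahead of the robot, y to its left, z up, the work surface at z = 0. Lengths are in m, angles in rad, forces in N, time in s.
With the tool pointing down it reaches from about 0.3 to 0.85 m from the base axis. Payload 5.4 kg.
Tool frame: the origin (TCP) lies at the very end of the fingers, on their centre line; the grasp point (between the pads) lies 19 mm behind it; z points along the fingers, y is the line along which they close (so a half turn about z gives the same grasp; the last joint's range is limited). The gripper opens to 85 mm and grips with 20 to 120 N. Pads are 22 mm wide; open, the fingers measure 114 mm over their backs; the gripper's body (76 mm by 85 mm) begins 54 mm behind the grasp point. The pads swing forward as they close: fully open they stand 13 mm farther back than shut.
Start: joints at [0.99, 0.158, 1.597, -0, 1.386, -0.21], TCP at [0.208, 0.536, 0.231] pointing down, gripper open.
Joint ranges: [-2.91, 2.91], [-0.94, 2.29], [0.18, 2.7], [-1.29, 4.43], [0.17, 2.64], [-3, 3]. Speed limits (rad/s): [2.57, 2.57, 3.14, 3.14, 3.14, 3.14].

## Interface

Orientations are given as a 3x3 rotation matrix whose columns are the frame's x, y, z axes.
In Python, from workcell import robot gives the robot as it stands. The module is installed in compiled form; this text tells all that it offers.
- The arm moves only by the tool carry_out, never from a script. Its argument "increments" is a list of rows, each a list of 3 entries, a list of its own where there are three numbers: the shift along the tool's x, y, z in units of 25 mm (1.0 is 25 mm), then the turn, a rotation vector about the tool's x, y, z in units of 5 degrees (1.0 is 5 degrees), then the finger opening in mm, from 0 to 85.4. A call has 1 to 5 rows; each row shifts and turns the commanded pose from where the row before left it, along the tool's axes as they then stand; what a row does not reach is not made up. A row lasts 1/12 s, in which the tool goes at most 41.7 mm and 7.16 degrees, less where a joint would pass 70% of its speed; a pose out of reach is approached as far as the arm can. A call is refused whole if a number of a shift passes 1 or a number of a turn 1, either way. A call with a gripper value outside its range is refused whole. The fingers move at their own pace and stop on an object; the grip force is fixed at half the most. Time passes only in rows, so rows that do not move let the fingers close. It gives the time, the measured TCP pose, the force, the opening and the grip force at its end, in the units of the state.
- robot.read_state(): the state, without advancing time (a new reading comes with each control period).
- robot.read_camera(name): name is "scene" or "top"; returns a dict with "color" (480x640x3 uint8, red, green, blue), "fovy" (degrees; the focal length in pixels is half the picture's height over the tangent of half this angle, whatever the lens; pixels are square), "cx", "cy" (the principal point, pixels), "dist_coeffs" ([k1, k2, p1, p2, k3] as OpenCV has them; the pictures are not rectified), "world_from_camera" (4x4, takes a point from camera to world coordinates). Camera axes: x right, y down, z forward; pixel columns grow to the right and rows downward; lengths in m; the calibration is good to about 2 mm. A picture is of the moment at which its call begins. There is no depth.
- robot.finish_job(): hands the job in; it is judged then, once.
The state is a dict: "t": time; "qpos": joint angles; "dq": joint speeds; "effort": joint torques, N m; "eef_pos": TCP position; "tcp_rot": TCP orientation; "contact_force": force on the tool from outside, world axes, zero at the start; "moment": the same for the moment, N m; "opening": finger opening in m; "finger_force": force on a finger pad.
Only numpy, scipy, OpenCV 4.12 (cv2) and the standard library are available. Lean on these libraries where they do the work, as an engineer would, in place of code of your own. Each camera call takes 0.05 s, during which the arm holds its last target. There are 200 camera calls.

## Working session

There is one attempt and no reset: what is moved stays moved. The work goes in short steps, Python scripts to look and compute and a tool call to move; the robot and the scene stay as the last step left them, time stands still between calls to the robot, and variables do not carry over. Pictures are saved under pics/ and viewed, at most 10 in all, crops included, and the job is handed in when it is done.

Besides the shell and the picture viewer there is one more tool, called after "Call:" by a JSON object that holds its "api" and its "payload". carry_out: Moves the arm, as the interface text tells. Its arguments: {"type":"object","properties":{"increments":{"type":"array","items":{"type":"array"}}},"required":["increments"]}

```bash
mkdir -p pics; cat > h.py <<'E'
import numpy as np, cv2
from workcell import robot
def cam(n):
    c=robot.read_camera(n); f=240/np.tan(np.radians(c["fovy"])/2)
    K=np.array([[f,0,c["cx"]],[0,f,c["cy"]],[0,0,1]]); return c,K
def px2w(c,K,p,z):
    u=cv2.undistortPoints(np.array(p,float).reshape(-1,1,2),K,np.array(c["dist_coeffs"]))[:,0]
    T=np.array(c["world_from_camera"]); d=np.c_[u,np.ones(len(u))]@T[:3,:3].T; o=T[:3,3]
    return o+d*((np.reshape(z,(-1,1))-o[2])/d[:,2:])
def w2px(c,K,P):
    T=np.linalg.inv(np.array(c["world_from_camera"]))
    return cv2.projectPoints(np.array(P,float).reshape(-1,1,3),cv2.Rodrigues(T[:3,:3])[0],T[:3,3],K,np.array(c["dist_coeffs"]))[0][:,0]
E
python3 - <<'E'
from h import *
for n in("top","scene"):
    c,K=cam(n); cv2.imwrite(f"pics/{n}0.png",c["color"][:,:,::-1]); print(n,np.round(c["world_from_camera"],3),K[0,0])
s=robot.read_state(); print(s["t"],s["eef_pos"],np.round(s["tcp_rot"],3))
E
```

```text
top [[-0.004 -0.998  0.069  0.444]
 [-1.     0.005  0.026  0.018]
 [-0.026 -0.069 -0.997  1.119]
 [ 0.     0.     0.     1.   ]] 447.50356676677035
scene [[-0.187  0.695 -0.695  1.128]
 [ 0.982  0.14  -0.124  0.144]
 [ 0.011 -0.706 -0.709  0.734]
 [ 0.     0.     0.     1.   ]] 471.3629966919611
0.1 [0.20805481 0.53544429 0.23036264] [[-0.932  0.362 -0.001]
 [ 0.362  0.932 -0.001]
 [ 0.    -0.002 -1.   ]]
```

View pics/top0.png

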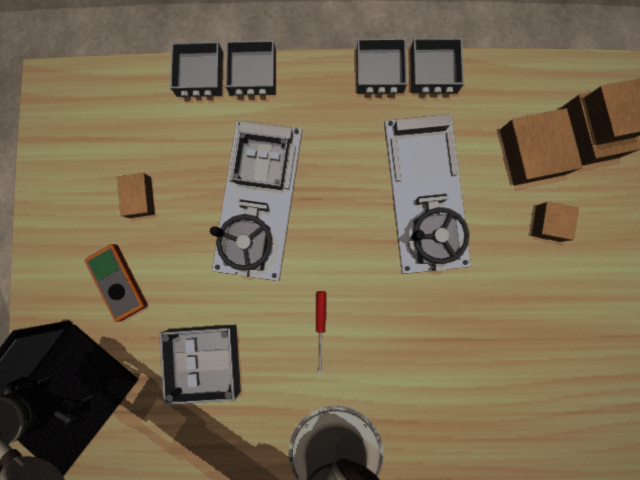

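View pics/scene0.png

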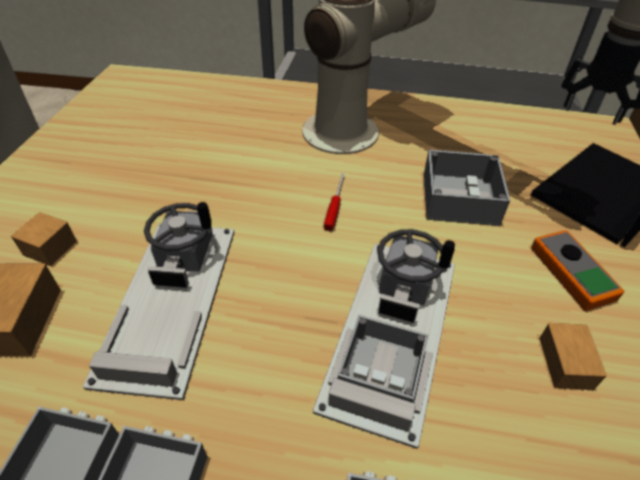

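The top view shows the enclosure in the left fixture: hub at (244,242), handle top at (216,231), plate corners about (239,122), (301,129), (279,279), (213,272). The empty fixture's hub is at (442,236). The scene view agrees: hub at (413,250), handle top at (449,245).

```bash
python3 - <<'E'
from h import *
c,K=cam("top")
print("top",px2w(c,K,[(244,242),(216,231),(239,122),(301,129),(279,279),(213,272),(254,205)],[.102,.153,.012,.012,.012,.012,.06]).round(4))
d,L=cam("scene")
print("scene",px2w(d,L,[(413,250),(449,245)],[.102,.153]).round(4))
a=c["color"][185:295,190:310,::-1]; b=d["color"][220:330,360:480,::-1]
cv2.imwrite("pics/crop.png",np.hstack([cv2.resize(x,None,fx=3.3,fy=3.3,interpolation=2) for x in (a,b)]))
E
```

```text
top [[0.5145 0.2092 0.102 ]
 [0.5354 0.2615 0.153 ]
 [0.8282 0.2422 0.012 ]
 [0.8074 0.0835 0.012 ]
 [0.4286 0.1383 0.012 ]
 [0.4462 0.3035 0.012 ]
 [0.6063 0.1937 0.06  ]]
scene [[0.5173 0.2125 0.102 ]
 [0.5426 0.2673 0.153 ]]
```

View pics/crop.png

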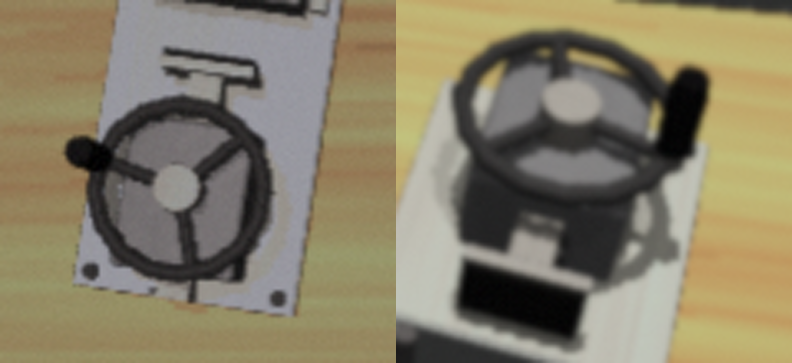

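Call:
{"api": "carry_out", "payload": {"increments": [[[-0.5,-0.15,0],[0,0,0],70],[[-1,-0.32,0],[0,0,0],70],[[-1,-0.32,0],[0,0,0],70],[[-1,-0.32,0],[0,0,0],70],[[-1,-0.32,0],[0,0,0],70]]}}

```text
t: 0.62
eef_pos: [0.3016, 0.4603, 0.2312]
tcp_rot: [[-0.932, 0.362, 0.0], [0.362, 0.932, -0.0], [-0.0, -0.0, -1.0]]
contact_force: [-0.5, -0.3, 0.6]
opening: 0.0698
finger_force: 0.0
```

Call:
{"api": "carry_out", "payload": {"increments": [[[-1,-0.32,0],[0,0,0],70],[[-1,-0.32,0],[0,0,0],70],[[-1,-0.32,0],[0,0,0],70],[[-1,-0.32,0],[0,0,0],70],[[-1,-0.32,0],[0,0,0],70]]}}

```text
t: 1.03
eef_pos: [0.4036, 0.3774, 0.2313]
tcp_rot: [[-0.932, 0.363, 0.0], [0.363, 0.932, -0.0], [-0.0, -0.0, -1.0]]
contact_force: [-0.7, 0.4, -0.4]
opening: 0.07
finger_force: 0.0
```

Call:
{"api": "carry_out", "payload": {"increments": [[[-1,-0.32,0],[0,0,0],70],[[-1,-0.32,0],[0,0,0],70],[[-1,-0.32,0],[0,0,0],70],[[-1,-0.32,0],[0,0,0],70],[[-0.5,-0.2,0],[0,0,0],70]]}}

```text
t: 1.45
eef_pos: [0.4959, 0.3012, 0.2312]
tcp_rot: [[-0.931, 0.365, 0.001], [0.365, 0.931, -0.001], [-0.001, -0.001, -1.0]]
contact_force: [0.4, -0.2, 0.2]
opening: 0.0702
finger_force: 0.0
```

Call:
{"api": "carry_out", "payload": {"increments": [[[-0.9,-0.3,0],[0,0,0],70],[[-0.8,-0.3,0],[0,0,0],70],[[-0.45,-0.15,0],[0,0,0],70],[[0,0,0],[0,0,0],70],[[0,0,0],[0,0,0],70]]}}

```text
t: 1.87
eef_pos: [0.5367, 0.2671, 0.2311]
tcp_rot: [[-0.932, 0.363, -0.001], [0.363, 0.932, 0.0], [0.001, 0.0, -1.0]]
contact_force: [-0.0, 0.4, -0.2]
opening: 0.07
finger_force: 0.0
```

```bash
python3 - <<'E'
from h import *
s=robot.read_state(); print(s["t"],s["eef_pos"],s["qpos"])
d,L=cam("scene"); cv2.imwrite("pics/s1.png",cv2.resize(d["color"][80:340,320:580,::-1],(590,590),interpolation=2))
p=s["eef_pos"];print(w2px(d,L,[p,[p[0],p[1],.153]]))
E
```

```text
1.8667 [0.5366923  0.26707549 0.23111258] [ 2.60064902e-01  2.21733010e-01  1.52484957e+00  6.24480941e-04
  1.39580425e+00 -9.39334517e-01]
[[458.96121322 208.80405506]
 [448.87295844 242.5298384 ]]
```

View pics/s1.png

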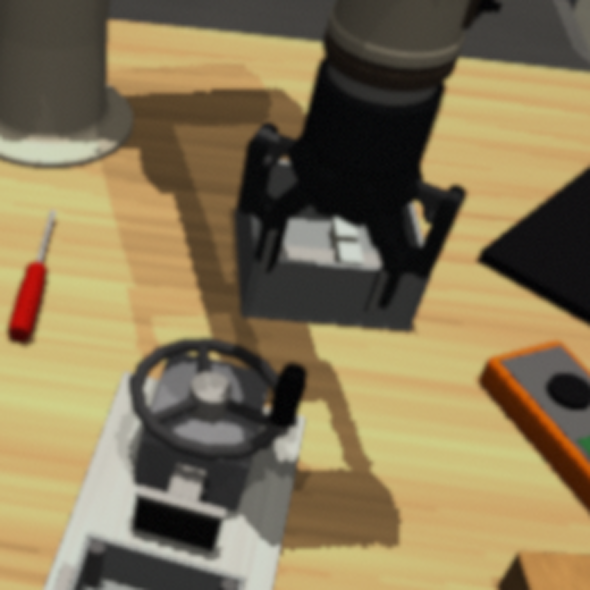

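Handle top is at about (449,245), matching the projected TCP line (448.9,242.5): the tool is above it. I'll descend and close.

Call:
{"api": "carry_out", "payload": {"increments": [[[0,0,0.9],[0,0,0],70],[[0,0,0.9],[0,0,0],70],[[0,0,0.9],[0,0,0],70],[[0,0,0.9],[0,0,0],70],[[0,0,0.9],[0,0,0],70]]}}

```text
t: 2.33
eef_pos: [0.5358, 0.2683, 0.118]
tcp_rot: [[-0.933, 0.361, -0.0], [0.361, 0.933, 0.0], [0.0, 0.0, -1.0]]
contact_force: [0.3, -0.0, -0.1]
opening: 0.0703
finger_force: 0.0
```

Call:
{"api": "carry_out", "payload": {"increments": [[[0,0,0],[0,0,0],60],[[0,0,0],[0,0,0],50],[[0,0,0],[0,0,0],40],[[0,0,0],[0,0,0],32],[[0,0,0],[0,0,0],26]]}}

```text
t: 2.75
eef_pos: [0.5381, 0.2676, 0.1209]
tcp_rot: [[-0.932, 0.362, 0.003], [0.362, 0.932, 0.001], [-0.003, 0.002, -1.0]]
contact_force: [-0.1, -0.2, -0.3]
opening: 0.0255
finger_force: 0.0
```

Call:
{"api": "carry_out", "payload": {"increments": [[[0,0,0],[0,0,0],22],[[0,0,0],[0,0,0],18],[[0,0,0],[0,0,0],18],[[0,0,0],[0,0,0],18],[[0,0,0],[0,0,0],18]]}}

```text
t: 3.17
eef_pos: [0.5379, 0.2671, 0.1205]
tcp_rot: [[-0.932, 0.362, 0.002], [0.362, 0.932, 0.0], [-0.002, 0.001, -1.0]]
contact_force: [-2.1, -0.8, 6.6]
opening: 0.0199
finger_force: 58.6
```

Call:
{"api": "carry_out", "payload": {"increments": [[[-0.416,-0.043,0],[0,0,0],18],[[-0.402,-0.115,0],[0,0,0],18],[[-0.376,-0.183,0],[0,0,0],18],[[0,0,0],[0,0,0],18]]}}

```text
t: 3.5
eef_pos: [0.564, 0.2476, 0.1206]
tcp_rot: [[-0.932, 0.363, 0.004], [0.363, 0.932, 0.001], [-0.003, 0.002, -1.0]]
contact_force: [1.3, -1.3, 4.7]
opening: 0.0202
finger_force: 58.9
```

Call:
{"api": "carry_out", "payload": {"increments": [[[-0.339,-0.245,0],[0,0,0],18],[[-0.291,-0.3,0],[0,0,0],18],[[-0.234,-0.346,0],[0,0,0],18],[[-0.171,-0.382,0],[0,0,0],18],[[-0.102,-0.405,0],[0,0,0],18]]}}

```text
t: 3.92
eef_pos: [0.5751, 0.1988, 0.1205]
tcp_rot: [[-0.932, 0.362, 0.005], [0.362, 0.932, 0.001], [-0.004, 0.003, -1.0]]
contact_force: [1.7, 2.4, 6.4]
opening: 0.0198
finger_force: 59.1
```

Call:
{"api": "carry_out", "payload": {"increments": [[[-0.03,-0.417,0],[0,0,0],18],[[0.043,-0.416,0],[0,0,0],18],[[0.115,-0.402,0],[0,0,0],18],[[0.183,-0.376,0],[0,0,0],18],[[0,0,0],[0,0,0],18]]}}

```text
t: 4.33
eef_pos: [0.5516, 0.1625, 0.1205]
tcp_rot: [[-0.932, 0.363, 0.002], [0.363, 0.932, -0.001], [-0.003, -0.0, -1.0]]
contact_force: [-0.7, -2.2, 9.0]
opening: 0.0199
finger_force: 59.3
```

Call:
{"api": "carry_out", "payload": {"increments": [[[0.245,-0.339,0],[0,0,0],18],[[0.3,-0.291,0],[0,0,0],18],[[0.346,-0.234,0],[0,0,0],18],[[0.382,-0.171,0],[0,0,0],18],[[0.405,-0.102,0],[0,0,0],18]]}}

```text
t: 4.75
eef_pos: [0.5033, 0.1524, 0.1205]
tcp_rot: [[-0.932, 0.363, 0.005], [0.363, 0.932, 0.0], [-0.005, 0.002, -1.0]]
contact_force: [3.4, 3.5, 6.4]
opening: 0.0198
finger_force: 60.1
```

Call:
{"api": "carry_out", "payload": {"increments": [[[0.417,-0.03,0],[0,0,0],18],[[0.416,0.043,0],[0,0,0],18],[[0.402,0.115,0],[0,0,0],18],[[0,0,0],[0,0,0],18],[[0,0,0],[0,0,0],18]]}}

```text
t: 5.17
eef_pos: [0.4749, 0.1676, 0.1205]
tcp_rot: [[-0.932, 0.362, 0.003], [0.362, 0.932, 0.001], [-0.002, 0.002, -1.0]]
contact_force: [-0.4, 3.5, 9.4]
opening: 0.0194
finger_force: 60.4
```

```bash
python3 - <<'E'
from h import *
from scipy.optimize import least_squares
s=robot.read_state(); p=s["eef_pos"]
P=np.array([[.5379,.2671],[.564,.2476],[.5516,.1625],p[:2]])
r=least_squares(lambda c:np.hypot(*(P-c[:2]).T)-c[2],[.515,.2105,.06]).x
print(p,s["contact_force"],r)
for C in (r[:2],np.array([.515,.2105])):
    a=np.arctan2(*(p[:2]-C)[::-1]); f=a+np.arctan2(.058,.3804); print("value",np.pi-f)
c,K=cam("top"); cv2.imwrite("pics/t2.png",cv2.resize(c["color"][110:290,180:330,::-1],(480,576),interpolation=2))
E
```

```text
[0.47492538 0.1675867  0.1204643 ] [-0.41854244  3.46229138  9.44642408] [0.51632493 0.21107964 0.06004224]
value 5.3218270627872535
value 5.312288762604498
```

View pics/t2.png

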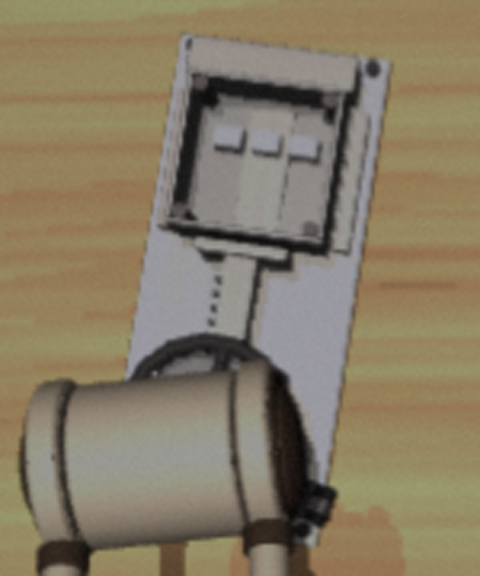

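The top view shows the pad almost at the enclosure (small gap at about (245,245) in the crop), with the wheel at about 5.32. I'll do the last part slowly and watch the force.

Call:
{"api": "carry_out", "payload": {"increments": [[[0.19,0.088,0],[0,0,0],18],[[0.182,0.104,0],[0,0,0],18],[[0,0,0],[0,0,0],18],[[0,0,0],[0,0,0],18]]}}

```text
t: 5.55
eef_pos: [0.4684, 0.175, 0.1205]
tcp_rot: [[-0.932, 0.362, 0.003], [0.362, 0.932, 0.0], [-0.003, 0.002, -1.0]]
contact_force: [-0.1, 1.3, 9.2]
opening: 0.0198
finger_force: 60.4
```

Call:
{"api": "carry_out", "payload": {"increments": [[[0.172,0.12,0],[0,0,0],18],[[0,0,0],[0,0,0],18],[[0,0,0],[0,0,0],18]]}}

```text
t: 5.8
eef_pos: [0.4664, 0.178, 0.1205]
tcp_rot: [[-0.932, 0.362, 0.005], [0.362, 0.932, -0.002], [-0.006, -0.0, -1.0]]
contact_force: [3.6, -3.8, 7.9]
opening: 0.0195
finger_force: 60.2
```

```bash
python3 - <<'E'
from h import *
s=robot.read_state(); p=s["eef_pos"]; print(p,s["contact_force"])
for C in ([.5163,.2111],[.515,.2105]):
    a=np.arctan2(*(p[:2]-C)[::-1]); f=a+np.arctan2(.058,.3804); print("value",np.pi-f)
c,K=cam("top"); cv2.imwrite("pics/t3.png",cv2.resize(c["color"][110:240,200:320,::-1],(540,585),interpolation=2))
E
```

```text
[0.46636607 0.17795505 0.12051227] [ 3.57372163 -3.75570949  7.92344984]
value 5.545880753013171
value 5.54213757455899
```

View pics/t3.png

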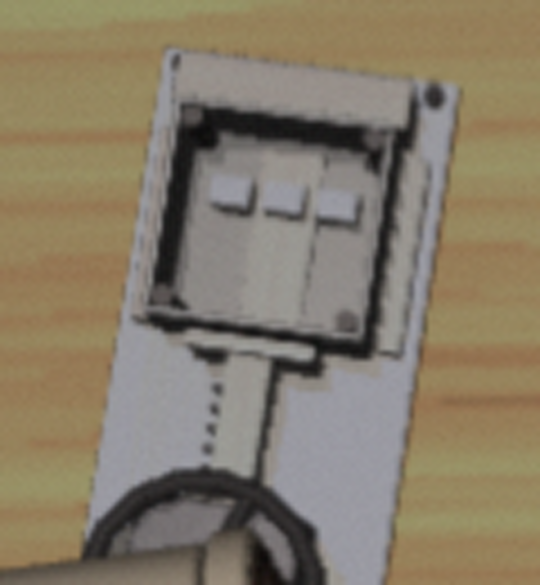

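The pad now meets the enclosure at about (250,345) in the crop. The opposing force is up to about 5 N at value 5.54, which suggests contact. I'll push a little more to confirm it.

Call:
{"api": "carry_out", "payload": {"increments": [[[0.12,0.1,0],[0,0,0],18],[[0,0,0],[0,0,0],18],[[0,0,0],[0,0,0],18]]}}

```text
t: 6.1
eef_pos: [0.4659, 0.1788, 0.1206]
tcp_rot: [[-0.932, 0.362, 0.008], [0.362, 0.932, -0.008], [-0.01, -0.004, -1.0]]
contact_force: [7.7, -13.9, 5.3]
opening: 0.0197
finger_force: 60.1
```

Force rose to about 15 N against only 1 mm of motion, so contact is firm. Releasing.

Call:
{"api": "carry_out", "payload": {"increments": [[[0,0,0],[0,0,0],26],[[0,0,0],[0,0,0],34],[[0,0,0],[0,0,0],45],[[0,0,0],[0,0,0],60],[[0,0,0],[0,0,0],60]]}}

```text
t: 6.52
eef_pos: [0.4618, 0.1828, 0.1183]
tcp_rot: [[-0.932, 0.362, -0.001], [0.362, 0.932, -0.0], [0.001, -0.0, -1.0]]
contact_force: [0.6, 0.8, -0.3]
opening: 0.0599
finger_force: 0.0
```

Call:
{"api": "carry_out", "payload": {"increments": [[[0,0,-0.6],[0,0,0],60],[[0,0,-1],[0,0,0],60],[[0,0,-1],[0,0,0],60],[[0,0,-1],[0,0,0],60],[[0,0,-1],[0,0,0],60]]}}

```text
t: 6.93
eef_pos: [0.4619, 0.1828, 0.2347]
tcp_rot: [[-0.932, 0.362, -0.001], [0.362, 0.932, -0.0], [0.001, -0.0, -1.0]]
contact_force: [0.8, -1.0, 1.4]
opening: 0.0601
finger_force: 0.0
```

Call:
{"api": "carry_out", "payload": {"increments": [[[0.8,0.8,0],[0,0,0],60],[[0.8,0.8,0],[0,0,0],60],[[0.8,0.8,0],[0,0,0],60],[[0.8,0.8,0],[0,0,0],60],[[0.8,0.8,0],[0,0,0],60]]}}

```text
t: 7.35
eef_pos: [0.4045, 0.3133, 0.2337]
tcp_rot: [[-0.932, 0.362, -0.0], [0.362, 0.932, -0.0], [0.0, -0.0, -1.0]]
contact_force: [1.0, 0.4, 0.5]
opening: 0.0598
finger_force: 0.0
```

```bash
python3 - <<'E'
from h import *
c,K=cam("top"); d,L=cam("scene")
a=cv2.resize(c["color"][110:290,190:320,::-1],(390,540),interpolation=2); b=cv2.resize(d["color"][210:390,335:465,::-1],(390,540),interpolation=2)
cv2.imwrite("pics/t4.png",np.hstack([a,b]))
E
```

```text
(no output)
```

View pics/t4.png

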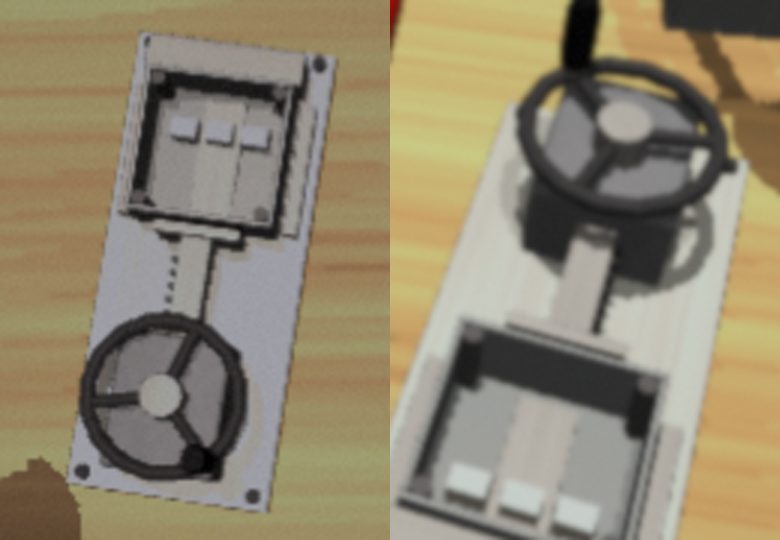

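The pad sits flat against the enclosure (about (200,230) left, (565,335) right). The handle is free at (203,460), the enclosure is seated and the gripper is clear.

```bash
python3 -c "
from workcell import robot
print(robot.finish_job())"
```

```text
the job is handed in; nothing more can be done
None
```

I wound the loaded fixture's handwheel clockwise to about 5.56 rad, where the pad met the enclosure with about 15 N at the wrist, then let go and handed the job in at about 7.5 s; the enclosure is still in its nest and the empty fixture's wheel was not touched.

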